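# Wedge a rocking bronze on its plinth

### The arm

A 7-joint arm with a two-finger parallel gripper is mounted at the origin on the work surface. World frame = base frame: x ahead of the robot, y to its left, z up, the work surface at z = 0. Lengths are in m, angles in degrees, forces in N, time in s.
With the tool pointing down it reaches from about 0.425 to 0.875 m from the base axis. Payload 4.7 kg.
Tool frame: the origin (TCP) lies between the finger pads; the fingertips stand 11 mm ahead of it and the grasp point (between the pads) lies 8 mm behind it (env.tcp_to_tips is the distance from the TCP to the fingertips, in m); z points along the fingers, y is the line along which they close (so a half turn about z gives the same grasp; the last joint's range is limited). The gripper opens to 87 mm and grips with 3 to 60 N. Pads are 19 mm wide; open, the fingers measure 117 mm over their backs; the gripper's body (75 mm by 190 mm) begins 51 mm behind the grasp point.
Start: joints at [72.771, 18.392, -4.016, 83.108, 1.295, 78.541, -3.26], TCP at [0.201, -0.618, 0.234] pointing down, gripper open.
Joint ranges: [-163.93, 163.93], [-17.29, 119.83], [-79.2, 71.16], [3.27, 140.29], [-89.18, 269.18], [5.43, 117.66], [-154.24, 154.24]. Speed limits (degrees/s): [147.25, 147.25, 180, 180, 180, 180, 180].

### API

Orientations are given as [roll, pitch, yaw] about the fixed x, y, z axes, in that order (R = Rz(yaw) Ry(pitch) Rx(roll)).
In Python, from cell import env, viewer gives the robot as it stands.
- The arm moves only by the tool step_arm, never from a script. Its arguments are lists of equal length, an entry for each row: "delta_pos": the shift along the tool's x, y, z in units of 0.2 m (1.0 is 0.2 m), a list of three; "rot": the turn, a rotation vector about the tool's x, y, z in units of 1.5 rad (1.0 is 1.5 rad), a list of three; "gripper": the gripper command: -1 is shut, 1 is fully open, values between are in proportion. A call has 1 to 20 rows; each row is the pose to reach, as a shift and turn from the pose commanded when the call began, along the tool's axes at that moment; what a row does not reach only later rows make up. A row lasts 1/8 s, in which the tool goes at most 62.5 mm and 10.7 degrees, less where a joint would pass 70% of its speed; a pose out of reach is approached as far as the arm can. A call with a number of a shift or a turn outside -1 to 1 is refused whole. A call with a gripper value outside its range is refused whole. The fingers move at their own pace and stop on an object; "squeeze" is the grip in N (left out, the last holds). Time passes only in rows, so rows that repeat a pose let the fingers close. It gives the time, the measured TCP pose, the force, the opening and the grip force at its end, in the units of the state.
- env.get_obs(): the state, without advancing time (a new reading comes with each control period).
- viewer.read_camera(name): name is "scene" or "top"; returns a dict with "img" (480x640x3 uint8, red, green, blue), "fx", "fy", "cx", "cy" (pixels), "pose" (4x4, takes a point from camera to world coordinates). Camera axes: x right, y down, z forward; pixel columns grow to the right and rows downward; lengths in m; the calibration is good to about 2 mm. A picture is of the moment at which its call begins. There is no depth.
- env.sign_off(): hands the job in; it is judged then, once.
The state is a dict: "time_s": time; "qpos": joint angles; "joint_velocities": joint speeds; "effort": joint torques, N m; "tool_pos": TCP position; "tool_rot": TCP orientation; "force": force on the tool from outside, world axes, zero at the start; "wrist_torque": the same for the moment, N m; "grip_width": finger opening in m; "grasp_force": force on a finger pad.
Only numpy, scipy, OpenCV 4.12 (cv2) and the standard library are available. Lean on these libraries where they do the work, as an engineer would, in place of code of your own. Each camera call takes 0.05 s, during which the arm holds its last target. There are 200 camera calls.

### The job

The bronze on its wooden plinth rocks because the foot under the plinth's far left corner (seen from the robot) is too short. Without picking anything up, push the loose wooden wedge along the bench with the fingertips, thin end first, in under that short foot, and press down on the corner above it to test; go on until the plinth neither rocks nor is jacked up out of level, without shoving the plinth from its place or disturbing the other things. Finish while holding: a fingertip still presses firmly down on top of that corner, off the wedge, with the plinth steady and level beneath it.

Things in the scene. Friction and masses are not known exactly. Their poses are not given: they have to be found in the camera images.
- plinth: Dark wooden block, 150 mm along its x, 200 mm along its y, top 60 mm and underside 18 mm above the bench, on four square 28 mm feet with centres at x +-53, y +-78 mm; a bronze couple, 290 mm high from the bench, is fixed within 50 mm of its middle. 1.5 to 2.4 kg. Origin: bench height below its centre; z up; turned by at most 0.35 rad from the robot's axes. Three 18 mm feet carry it level.
- corner (a point): Where to press: on the plinth's flat top, 60 mm above the bench, at (+60, +85) mm in the plinth's frame, 15 mm in from both sides, over the short foot. While that foot hangs free, 1 to 3 N down on this point rock the plinth until the foot meets what lies below.
- foot_edge (a point): Bench-height point straight below the middle of the short foot's outer lower edge, at (+53, +92) mm in the plinth's frame (axes as the plinth's). The foot ends an unknown 5 to 9 mm above it while the plinth is level. The wedge goes in along the plinth's -y until its slope meets this edge: 2 to 5 N of push then seats it; more than about 7 N shoves the plinth along.
- wedge: Loose pale wooden wedge lying flat left of the plinth: 110 mm long, 44 mm wide, 16 mm thick at the butt, tapering evenly to 2.5 mm at the thin end; 60 g. Origin: centre of its underside; x points to the thin end (butt at x = -55, thin end at x = +55 mm), z up. It points within 0.2 rad and 12 mm at the short foot, its thin end 25 to 65 mm short of it.
- jar: Bystander: amber glass jar, 68 mm across, 85 mm tall, to the right of the plinth. Origin: centre of its underside.
- sanding_block: Bystander: cork sanding block, 62 x 100 x 30 mm, beside the plinth on the robot's side of the wedge. Origin: centre of its underside.
- tub: Bystander: white tub, 84 mm across, 75 mm tall, beyond the plinth. Origin: centre of its underside.
- brush: Bystander: paint brush 190 mm long lying along its x on the robot's side of the plinth. Origin: centre of its underside.
- spatula: Bystander: spatula 200 mm long lying along its x at the right. Origin: centre of its underside.
- spare_block: Bystander: bare wooden block 110 x 140 x 42 mm at the left. Origin: centre of its underside.
- maquette: Bystander: small clay figure 125 mm tall on a round wooden base 52 mm across, at the right. Origin: centre of its underside.
Not all that is in view belongs to the job. What is shaped like the wedge but black or yellow is not meant.

How it is judged (in metres and radians):
At the end, for the whole second after the job is handed in: A finger presses on top of the corner over the short foot (within 60 mm of its mark) with over 3 N; the wedge, flat on the bench and touched by no finger, bears the plinth with over 1 N; the plinth so pressed is within 0.014 rad of level (about 1.2 mm at the corner); both are at rest (contact force between the fingers and plinth above 3 N and horizontal distance between the grasp point and corner below 0.06 m and z of the grasp point in the frame of plinth above 0.06 m and contact force between wedge and plinth above 1 N and contact force between the fingers and wedge below 0.1 N and angle between plinth's own z axis and vertical below 0.014 rad and linear speed of each of plinth, wedge below 0.01 m/s and height (world z) of wedge below 0.004 m); the arm keeps its last pose, push and grip.
It fails at once if the wedge is lifted off the bench or stood on edge (height (world z) of wedge above 0.012 m or angle between wedge's own z axis and vertical above 0.3 rad).
It fails at once if the plinth is lifted or tipped over (height (world z) of plinth above 0.012 m or angle between plinth's own z axis and vertical above 0.2 rad).
It fails at once if the plinth is shoved more than 10 mm from its place (distance of plinth from where it was at the start of the episode above 0.01 m).
It fails at once if a bystander is moved more than 30 mm (distance of any of jar, sanding_block, tub, brush, spatula, spare_block, maquette from where it was at the start of the episode above 0.03 m).
It also fails if it takes over 54 s, if anything falls off the work surface, if the arm or the gripper's body presses on something with over 40 N, if the wrist force passes 120 N, or if a joint passes its speed limit or range.

## Working session

There is one attempt and no reset: what is moved stays moved. The work goes in short steps, Python scripts to look and compute and a tool call to move; the robot and the scene stay as the last step left them, time stands still between calls to the robot, and variables do not carry over. Pictures are saved under pics/ and viewed, at most 10 in all, crops included, and the job is handed in when it is done.

Besides the shell and the picture viewer there is one more tool, called as name(argument=value, ...) on one line, values as JSON. step_arm: Moves the arm, as the interface text tells. Shifts and turns lie within -1 to 1; 1 stands for 0.2 m of shift or 1.5 rad of turn. Its arguments: {"type":"object","properties":{"delta_pos":{"type":"array"},"rot":{"type":"array"},"gripper":{"type":"array"},"squeeze":{"type":"number"}},"required":["delta_pos","rot","gripper"]}

```bash
mkdir -p pics; ls
python3 - <<'E'
from cell import env, viewer
import cv2
for n in("scene","top"):
    c=viewer.read_camera(n); cv2.imwrite(f"pics/{n}0.png",c["img"][:,:,::-1]); print(n,c["fx"],c["fy"],c["cx"],c["cy"],c["pose"].tolist())
print(env.get_obs())
E
```

```text
pics
scene 509.4175257053468 509.4175257053468 315.92523393606274 231.30656447414285 [[0.3629523160873548, 0.5447094926146748, -0.7560140110489281, 1.455504715483777], [0.9316440776501077, -0.19693015853705043, 0.3053814421965627, -0.31847425426256054], [0.017462211380730466, -0.8151748777495759, -0.5789516299827291, 0.7121198274985723], [0.0, 0.0, 0.0, 1.0]]
top 505.7888077799362 505.7888077799362 316.83555521597634 244.73830922059116 [[0.011531663812475064, -0.9988760411484185, 0.04597472293966583, 0.5300027489565935], [-0.999810901976277, -0.01223803597534452, -0.015112602848265627, 0.01338277930749239], [0.015658257217816, -0.045791755755039076, -0.998828280579686, 1.4999786503066146], [0.0, 0.0, 0.0, 1.0]]
{'time_s': 0.1, 'qpos': array([72.77076936, 18.4331866 , -4.01617699, 83.16722227,  1.29543016,
       78.53998579, -3.26039778]), 'joint_velocities': array([-0.0452363 , -0.10972439, -0.02887775, -0.15065727,  0.00633182,
       -0.03543776, -0.03624786]), 'effort': array([ 1.59946276e-04, -4.92570627e+01, -4.05586381e-01, -3.13399637e+01,
       -6.42112247e-02,  3.95785714e-02,  7.36121274e-05]), 'tool_pos': array([ 0.20107575, -0.61762777,  0.23259542]), 'tool_rot': array([-1.79904862e+02,  5.61616133e-03,  1.80391151e+01]), 'force': array([-0.19581977,  0.01817993,  0.53657861]), 'wrist_torque': array([ 0.00590986, -0.03666126,  0.02281064]), 'grasp_force': 0.0, 'grip_width': 0.08720245707299054}
```

View pics/top0.png

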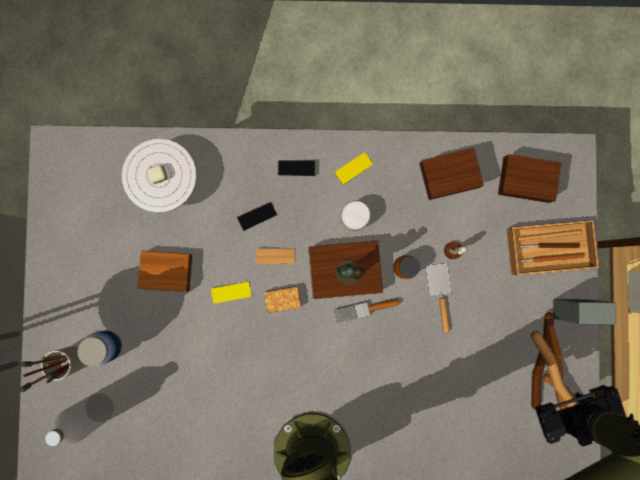

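View pics/scene0.png

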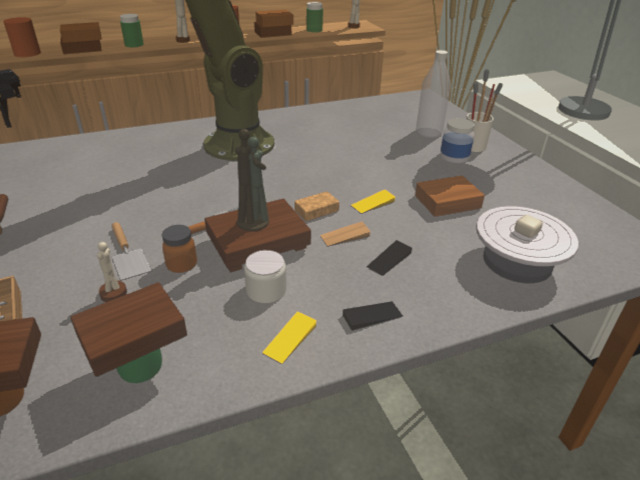

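The plinth with the bronze is at top pixel (345,269). The pale wood wedge is at (275,256) in top and (345,234) in scene. The other wedge shapes are yellow (231,292 and 353,168) or black (257,216 and 297,168), so they are not meant. Next is one enlarged crop of both views to confirm.

Run:
```python
import cv2,numpy as np
a=cv2.imread("pics/top0.png")[225:325,250:390]; b=cv2.imread("pics/scene0.png")[190:280,195:380]
cv2.imwrite("pics/c_top.png",cv2.resize(a,None,fx=5.7,fy=5.7,interpolation=cv2.INTER_CUBIC))
cv2.imwrite("pics/c_sc.png",cv2.resize(b,None,fx=4,fy=4,interpolation=cv2.INTER_CUBIC))
```

```text
(no output)
```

View pics/c_top.png

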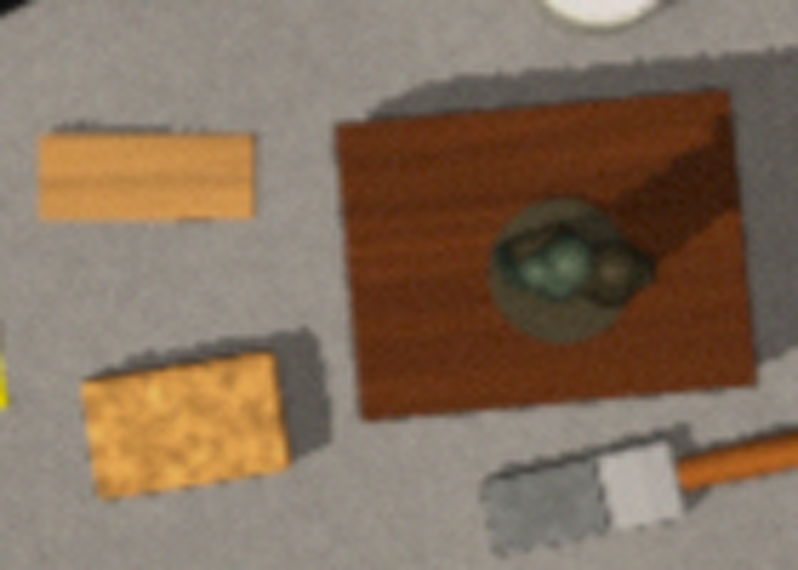

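View pics/c_sc.png

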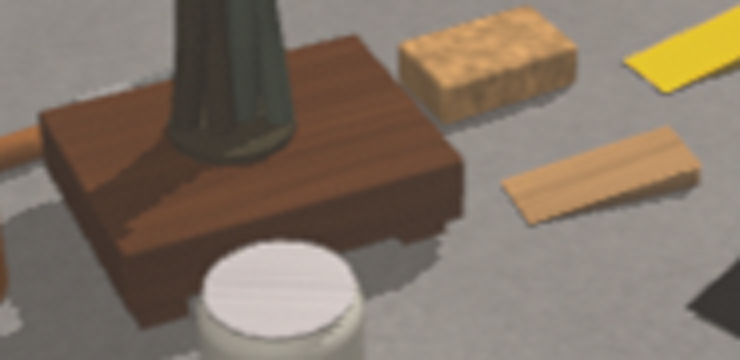

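The crop confirms it. The pale wedge has its thin end at crop x≈254, facing the plinth, and its butt at x≈38. Plinth top corners in the crop are (336,124), (728,90), (756,384) and (362,420).

```bash
cat > h.py <<'E'
from cell import env, viewer
import cv2,numpy as np
def proj(c,u,v,z):
    P=np.array(c["pose"]);d=P[:3,:3]@np.array([(u-c["cx"])/c["fx"],(v-c["cy"])/c["fy"],1]);o=P[:3,3]
    return o+d*(z-o[2])/d[2]
def pix(c,p):
    P=np.array(c["pose"]);q=P[:3,:3].T@(np.array(p)-P[:3,3]);return np.array([c["fx"]*q[0]/q[2]+c["cx"],c["fy"]*q[1]/q[2]+c["cy"]])
E
python3 - <<'E'
from h import *
c=viewer.read_camera("top"); s=viewer.read_camera("scene")
f=lambda x,y,z:proj(c,(x+.5)/5.7+249.5,(y+.5)/5.7+224.5,z)
np.set_printoptions(precision=4,suppress=True)
Q=[f(336,124,.06),f(728,90,.06),f(756,384,.06),f(362,420,.06)]
o=sum(Q)/4;o[2]=0
y=(Q[0]-Q[1])+(Q[3]-Q[2]);y/=np.linalg.norm(y);yaw=np.arctan2(-y[0],y[1])
print("sizes",np.linalg.norm(Q[0]-Q[1]),np.linalg.norm(Q[0]-Q[3]),"plinth",o,yaw)
x=np.array([np.cos(yaw),np.sin(yaw),0]);y=np.array([-x[1],x[0],0])
print("corner",o+.06*x+.085*y,"edge",o+.053*x+.092*y)
W=[f(38,135,.016),f(38,219,.016),f(254,134,.0025),f(254,219,.0025)]
b=(W[0]+W[1])/2;t=(W[2]+W[3])/2;print("butt",b,"thin",t,np.linalg.norm((b-t)),"w",np.linalg.norm(W[0]-W[1]), "dir",np.arctan2(*(t-b)[:2]),"want",np.arctan2(-y[0],-y[1]))
print("thin in plinth",(t-o)@x,(t-o)@y,"butt",(b-o)@x,(b-o)@y)
# cross-check with scene crop: plinth corner px (462,160),(45,112) ,(357,36); thin (503,183),(530,222)
g=lambda x,y,z:proj(s,(x+.5)/4+194.5,(y+.5)/4+189.5,z)
print("scene corner",g(462,160,.06),Q[0],"scene thin",(g(503,183,.0025)+g(530,222,.0025))/2,"near",g(357,36,.06),Q[3],"other",g(128,252,.06),Q[1])
E
```

```text
sizes 0.19718022771080093 0.14798642709281806 plinth [ 0.5277 -0.0903  0.    ] 0.10009689775221696
corner [0.5789 0.0002 0.    ] edge [0.5712 0.0065 0.    ]
butt [0.5642 0.168  0.016 ] thin [0.5661 0.0575 0.0025] 0.11135950855741762 w 0.0431680039053766 dir 3.1243628760470017 want 3.0414957558375764
thin in plinth 0.053016789685677496 0.14323497532533935 butt 0.062166290738310925 0.2533938459469894
scene corner [0.5936 0.0157 0.06  ] [0.5914 0.0152 0.06  ] scene thin [0.5687 0.06   0.0025] near [0.4499 0.0021 0.06  ] [0.4442 0.0004 0.06  ] other [ 0.6121 -0.1768  0.06  ] [ 0.6109 -0.181   0.06  ]
```

```bash
cat > plan.py <<'E'
# prints step_arm units for consecutive calls through targets (x,y,z,yaw deg), tool down
import numpy as np,sys
def plan(cur,*targets):
    cur=np.array(cur,float)
    for t in targets:
        p=np.radians(cur[3]);d=np.array(t[:3])-cur[:3];r=(t[3]-cur[3])
        u=np.array([d[0]*np.cos(p)+d[1]*np.sin(p),d[0]*np.sin(p)-d[1]*np.cos(p),-d[2]])/.2
        print(np.round(u,3),"rot z",round(-np.radians(r)/1.5,3),"rows>",np.ceil(max(np.linalg.norm(d)/.0625,abs(r)/10.7)))
        cur=np.array(t,float)
E
python3 -c "
from plan import *
plan([.201,-.618,.234,18.04],[.27,-.54,.42,18.04],[.4,-.4,.42,45],[.52,-.25,.42,65],[.58,-.08,.42,80],[.58,.08,.42,95.73],[.562,.20,.30,95.73],[.562,.20,.12,95.73])"
```

```text
[ 0.449 -0.264 -0.93 ] rot z -0.0 rows> 4.0
[ 0.835 -0.464 -0.   ] rot z -0.314 rows> 4.0
[ 0.955 -0.106 -0.   ] rot z -0.233 rows> 4.0
[ 0.897 -0.087 -0.   ] rot z -0.175 rows> 3.0
[ 0.788 -0.139 -0.   ] rot z -0.183 rows> 3.0
[ 0.606 -0.03   0.6  ] rot z -0.0 rows> 3.0
[0.  0.  0.9] rot z -0.0 rows> 3.0
```

step_arm(delta_pos=[[0.449,-0.264,-0.93],[0.449,-0.264,-0.93],[0.449,-0.264,-0.93],[0.449,-0.264,-0.93],[0.449,-0.264,-0.93],[0.449,-0.264,-0.93]], rot=[[0,0,0],[0,0,0],[0,0,0],[0,0,0],[0,0,0],[0,0,0]], gripper=[-0.72,-0.72,-0.72,-0.72,-0.72,-0.72])

```text
time_s: 0.95
tool_pos: [0.2692, -0.5404, 0.4176]
tool_rot: [-179.9, 0.1, 18.0]
force: [-1.0, 0.8, -0.3]
grip_width: 0.0349
grasp_force: 0.0
```

step_arm(delta_pos=[[0.835,-0.464,0],[0.835,-0.464,0],[0.835,-0.464,0],[0.835,-0.464,0],[0.835,-0.464,0],[0.835,-0.464,0]], rot=[[0,0,-0.314],[0,0,-0.314],[0,0,-0.314],[0,0,-0.314],[0,0,-0.314],[0,0,-0.314]], gripper=[-0.72,-0.72,-0.72,-0.72,-0.72,-0.72])

```text
time_s: 1.7
tool_pos: [0.3985, -0.402, 0.4184]
tool_rot: [-179.9, 0.0, 44.8]
force: [0.7, -0.3, 0.2]
grip_width: 0.0121
grasp_force: 0.0
```

step_arm(delta_pos=[[0.955,-0.106,0],[0.955,-0.106,0],[0.955,-0.106,0],[0.955,-0.106,0],[0.955,-0.106,0],[0.955,-0.106,0]], rot=[[0,0,-0.233],[0,0,-0.233],[0,0,-0.233],[0,0,-0.233],[0,0,-0.233],[0,0,-0.233]], gripper=[-0.72,-0.72,-0.72,-0.72,-0.72,-0.72])

```text
time_s: 2.45
tool_pos: [0.519, -0.2528, 0.4193]
tool_rot: [-180.0, 0.1, 64.8]
force: [0.6, -0.5, -0.6]
grip_width: 0.0121
grasp_force: 0.0
```

step_arm(delta_pos=[[0.897,-0.087,0],[0.897,-0.087,0],[0.897,-0.087,0],[0.897,-0.087,0],[0.897,-0.087,0]], rot=[[0,0,-0.175],[0,0,-0.175],[0,0,-0.175],[0,0,-0.175],[0,0,-0.175]], gripper=[-0.72,-0.72,-0.72,-0.72,-0.72])

```text
time_s: 3.08
tool_pos: [0.5799, -0.0824, 0.4194]
tool_rot: [-180.0, 0.1, 79.9]
force: [-0.1, -1.0, -0.2]
grip_width: 0.0119
grasp_force: 0.0
```

step_arm(delta_pos=[[0.788,-0.139,0],[0.788,-0.139,0],[0.788,-0.139,0],[0.788,-0.139,0],[0.788,-0.139,0]], rot=[[0,0,-0.183],[0,0,-0.183],[0,0,-0.183],[0,0,-0.183],[0,0,-0.183]], gripper=[-0.72,-0.72,-0.72,-0.72,-0.72])

```text
time_s: 3.7
tool_pos: [0.5805, 0.0766, 0.4193]
tool_rot: [-180.0, 0.1, 95.5]
force: [0.0, -0.3, -0.3]
grip_width: 0.0125
grasp_force: 0.0
```

step_arm(delta_pos=[[0.606,-0.03,0.6],[0.606,-0.03,0.6],[0.606,-0.03,0.6],[0.606,-0.03,0.6],[0.606,-0.03,0.6]], rot=[[0,0,0],[0,0,0],[0,0,0],[0,0,0],[0,0,0]], gripper=[-0.72,-0.72,-0.72,-0.72,-0.72])

```text
time_s: 4.32
tool_pos: [0.5633, 0.1969, 0.3001]
tool_rot: [179.9, 0.1, 95.6]
force: [-0.1, -0.4, 0.4]
grip_width: 0.0122
grasp_force: 0.0
```

```bash
python3 -c "
from plan import *
plan([.562,.2,.30,95.73],[.557,.197,.12,95.73],[.557,.197,.016,95.73])"
```

```text
[-0.012 -0.026  0.9  ] rot z -0.0 rows> 3.0
[0.   0.   0.52] rot z -0.0 rows> 2.0
```

step_arm(delta_pos=[[-0.013,-0.026,0.4],[-0.013,-0.026,0.9],[-0.013,-0.026,0.9],[-0.013,-0.026,0.9],[-0.013,-0.026,0.9]], rot=[[0,0,0],[0,0,0],[0,0,0],[0,0,0],[0,0,0]], gripper=[-0.72,-0.72,-0.72,-0.72,-0.72])

```text
time_s: 4.95
tool_pos: [0.5593, 0.1963, 0.1225]
tool_rot: [179.8, -0.0, 95.7]
force: [0.6, -0.1, 0.5]
grip_width: 0.0121
grasp_force: 0.0
```

step_arm(delta_pos=[[0,0,0.25],[0,0,0.45],[0,0,0.52],[0,0,0.52]], rot=[[0,0,0],[0,0,0],[0,0,0],[0,0,0]], gripper=[-0.72,-0.72,-0.72,-0.72])

```text
time_s: 5.45
tool_pos: [0.5582, 0.1971, 0.0171]
tool_rot: [179.9, -0.0, 95.8]
force: [0.7, 0.3, 0.7]
grip_width: 0.0122
grasp_force: 0.0
```

Run:
```python
from h import *
t=viewer.read_camera("top")["img"][190:320,190:390,::-1];s=viewer.read_camera("scene")["img"][160:290,195:395,::-1]
cv2.imwrite("pics/v1.png",np.hstack([cv2.resize(i,(400,260),interpolation=cv2.INTER_CUBIC) for i in(t,s)]))
print(env.get_obs()["force"],env.get_obs()["tool_pos"])
```

```text
[ 0.36139349  0.24416893 -0.08152083] [0.5588406  0.1975832  0.01809142]
```

View pics/v1.png

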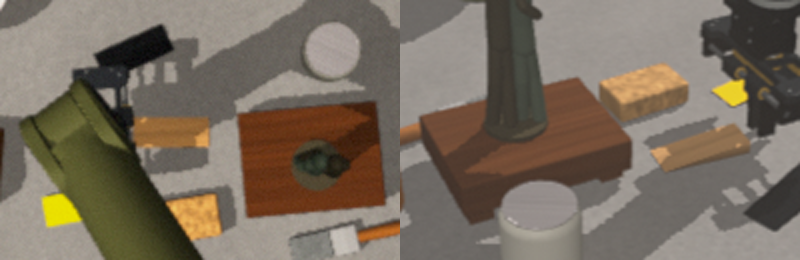

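The wedge tip is at left-half pixel (208,132), with the fingers just behind its butt at right-half pixel (765,120). All clear, so I start the push.

step_arm(delta_pos=[[-0.06,0,0],[-0.1,0,0],[-0.13,0,0],[-0.17,0,0],[-0.21,0,0],[-0.25,0,0],[-0.29,0,0],[-0.33,0,0],[-0.37,0,0],[-0.4,0,0],[-0.42,0,0],[-0.42,0,0]], rot=[[0,0,0],[0,0,0],[0,0,0],[0,0,0],[0,0,0],[0,0,0],[0,0,0],[0,0,0],[0,0,0],[0,0,0],[0,0,0],[0,0,0]], gripper=[-0.72,-0.72,-0.72,-0.72,-0.72,-0.72,-0.72,-0.72,-0.72,-0.72,-0.72,-0.72])

```text
time_s: 7.05
tool_pos: [0.5654, 0.1128, 0.0155]
tool_rot: [-180.0, 0.0, 95.8]
force: [0.4, 0.5, -0.1]
grip_width: 0.012
grasp_force: 0.0
```

Run:
```python
from h import *
t=viewer.read_camera("top")["img"][190:320,190:390,::-1];s=viewer.read_camera("scene")["img"][160:290,195:395,::-1]
cv2.imwrite("pics/v2.png",np.hstack([cv2.resize(i,(400,260),interpolation=cv2.INTER_CUBIC) for i in(t,s)]))
for i in range(3): viewer.read_camera("top");print(env.get_obs()["force"],env.get_obs()["tool_pos"])
```

```text
[-0.02388623 -0.7559329  -0.80316997] [0.56520159 0.11347717 0.01547309]
[-0.82924133  0.05220725  0.1915342 ] [0.5652218  0.11354551 0.01546927]
[-0.3251732  -0.42633287 -0.99152214] [0.5652651  0.11356381 0.0154903 ]
```

View pics/v2.png

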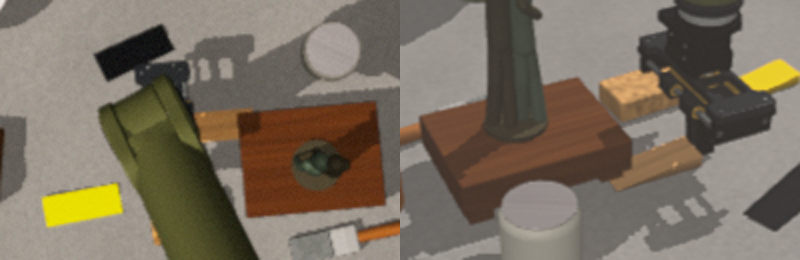

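The wedge tip has gone about 12 mm under the overhang, straight and aligned (left half, x≈240, y≈125). No contact force yet, so I go on slowly.

step_arm(delta_pos=[[-0.015,0,0],[-0.03,0,0],[-0.03,0,0]], rot=[[0,0,0],[0,0,0],[0,0,0]], gripper=[-0.72,-0.72,-0.72])

```text
time_s: 7.68
tool_pos: [0.5661, 0.1068, 0.0155]
tool_rot: [180.0, 0.0, 95.8]
force: [0.6, -0.4, 0.1]
grip_width: 0.0124
grasp_force: 0.0
```

step_arm(delta_pos=[[-0.01,0,0],[-0.02,0,0],[-0.02,0,0]], rot=[[0,0,0],[0,0,0],[0,0,0]], gripper=[-0.72,-0.72,-0.72])

```text
time_s: 8.05
tool_pos: [0.5663, 0.1041, 0.0156]
tool_rot: [180.0, -0.1, 95.8]
force: [-0.3, 2.6, -0.2]
grip_width: 0.0124
grasp_force: 1.3
```

Run:
```python
from h import *
for i in range(6): viewer.read_camera("top");o=env.get_obs();print(o["force"].round(2),o["tool_pos"].round(4))
```

```text
[ 0.05  2.65 -0.63] [0.5663 0.1041 0.0155]
[-0.17  3.18 -0.15] [0.5663 0.1041 0.0156]
[ 0.47  3.16 -0.22] [0.5663 0.104  0.0156]
[-0.16  2.35 -0.27] [0.5663 0.1041 0.0156]
[-0.84  2.87  0.57] [0.5663 0.1041 0.0156]
[ 0.34  3.12 -0.77] [0.5663 0.1041 0.0156]
```

step_arm(delta_pos=[[-0.005,0,0],[-0.005,0,0],[-0.005,0,0]], rot=[[0,0,0],[0,0,0],[0,0,0]], gripper=[-0.72,-0.72,-0.72])

```text
time_s: 8.72
tool_pos: [0.5663, 0.1036, 0.0156]
tool_rot: [180.0, -0.1, 95.9]
force: [-0.4, 5.8, -0.5]
grip_width: 0.012
grasp_force: 2.6
```

Run:
```python
from h import *
for i in range(6): viewer.read_camera("top");o=env.get_obs();print(o["force"].round(2),o["tool_pos"].round(4))
```

```text
[-0.5   4.84 -0.03] [0.5663 0.1036 0.0156]
[0.34 5.28 0.02] [0.5663 0.1036 0.0156]
[ 0.38  5.9  -0.42] [0.5663 0.1036 0.0156]
[-0.08  5.74 -0.79] [0.5663 0.1036 0.0156]
[-0.71  5.65 -0.53] [0.5663 0.1036 0.0156]
[-1.04  4.62 -0.92] [0.5663 0.1036 0.0156]
```

Seated at about 5.4 N with the plinth holding, which implies a gap of roughly 5.2 mm. I back off, rise, close the gripper and go above the corner.

```bash
python3 -c "
from plan import *
plan([.5665,.1025,.016,95.73],[.5635,.1325,.016,95.73],[.5635,.1325,.13,95.73],[.579,.001,.13,95.73],[.579,.001,.078,95.73])"
```

```text
[ 0.151  0.    -0.   ] rot z -0.0 rows> 1.0
[ 0.    0.   -0.57] rot z -0.0 rows> 2.0
[-0.662  0.011 -0.   ] rot z -0.0 rows> 3.0
[0.   0.   0.26] rot z -0.0 rows> 1.0
```

step_arm(delta_pos=[[0.03,0,0],[0.1,0,0],[0.15,0,0],[0.15,0,-0.2],[0.15,0,-0.45],[0.15,0,-0.57],[0.15,0,-0.57]], rot=[[0,0,0],[0,0,0],[0,0,0],[0,0,0],[0,0,0],[0,0,0],[0,0,0]], gripper=[-0.72,-0.72,-0.72,-1,-1,-1,-1])

```text
time_s: 9.9
tool_pos: [0.5648, 0.1331, 0.1317]
tool_rot: [179.7, 0.0, 95.8]
force: [-0.7, -0.2, 0.4]
grip_width: 0.0004
grasp_force: 0.0
```

step_arm(delta_pos=[[-0.3,0,0],[-0.55,0.01,0],[-0.662,0.011,0],[-0.662,0.011,0],[-0.662,0.011,0.15],[-0.662,0.011,0.25],[-0.662,0.011,0.25]], rot=[[0,0,0],[0,0,0],[0,0,0],[0,0,0],[0,0,0],[0,0,0],[0,0,0]], gripper=[-1,-1,-1,-1,-1,-1,-1])

```text
time_s: 10.78
tool_pos: [0.5771, 0.0021, 0.0773]
tool_rot: [-179.7, -0.1, 95.9]
force: [0.4, 0.2, 0.7]
grip_width: 0.0001
grasp_force: 0.0
```

Run:
```python
from h import *
t=viewer.read_camera("top")["img"][190:320,190:390,::-1];s=viewer.read_camera("scene")["img"][100:260,195:395,::-1]
cv2.imwrite("pics/v3.png",np.hstack([cv2.resize(i,None,fx=2,fy=2,interpolation=cv2.INTER_CUBIC) for i in(cv2.copyMakeBorder(t,0,30,0,0,0),s)]))
cv2.imwrite("pics/scene3.png",viewer.read_camera("scene")["img"][:,:,::-1])
o=env.get_obs();print(o["force"],o["tool_pos"])
```

```text
[0.33528485 0.16327812 0.50733621] [0.57954035 0.00146348 0.08021445]
```

View pics/v3.png

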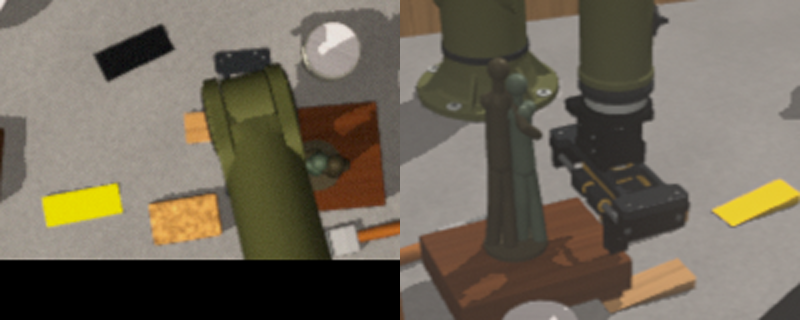

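The fingertip is above the corner (right half, 615,245), the body clears the bronze, and the wedge is in place under the foot. Now I press down step by step.

step_arm(delta_pos=[[0,0,0.02],[0,0,0.035],[0,0,0.035],[0,0,0.035]], rot=[[0,0,0],[0,0,0],[0,0,0],[0,0,0]], gripper=[-1,-1,-1,-1])

```text
time_s: 11.42
tool_pos: [0.5791, 0.0006, 0.0726]
tool_rot: [180.0, 0.0, 95.8]
force: [-0.2, -0.3, 1.0]
grip_width: 0.0005
grasp_force: 0.0
```

step_arm(delta_pos=[[0,0,0.005],[0,0,0.01],[0,0,0.01],[0,0,0.01]], rot=[[0,0,0],[0,0,0],[0,0,0],[0,0,0]], gripper=[-1,-1,-1,-1])

```text
time_s: 11.92
tool_pos: [0.5792, 0.0007, 0.0714]
tool_rot: [180.0, 0.0, 95.8]
force: [-2.1, 0.3, 4.8]
grip_width: 0.0007
grasp_force: 3.0
```

step_arm(delta_pos=[[0,0,0.004],[0,0,0.004],[0,0,0.004]], rot=[[0,0,0],[0,0,0],[0,0,0]], gripper=[-1,-1,-1])

```text
time_s: 12.3
tool_pos: [0.5792, 0.0007, 0.0714]
tool_rot: [180.0, 0.1, 95.8]
force: [-4.1, -0.5, 10.1]
grip_width: 0.0005
grasp_force: 5.1
```

The tip stops at z=0.0604 and does not sink between 4.8 and 10 N, so the corner is level and does not rock. I check that it holds steady and that the plinth has not moved.

Run:
```python
from h import *
for i in range(4): c=viewer.read_camera("scene");o=env.get_obs();print(o["force"].round(2),o["tool_pos"].round(4))
a=cv2.imread("pics/scene0.png")[190:290,195:380];b=c["img"][190:290,195:380,::-1]
cv2.imwrite("pics/cmp.png",np.vstack([cv2.resize(i,None,fx=3,fy=3,interpolation=cv2.INTER_CUBIC) for i in(a,b)]))
```

```text
[-3.26 -1.13 10.1 ] [0.5792 0.0007 0.0714]
[-4.22 -0.43 11.09] [0.5792 0.0007 0.0714]
[-3.85  0.07 10.55] [0.5792 0.0007 0.0713]
[-3.54 -1.12 10.02] [0.5792 0.0007 0.0714]
```

View pics/cmp.png

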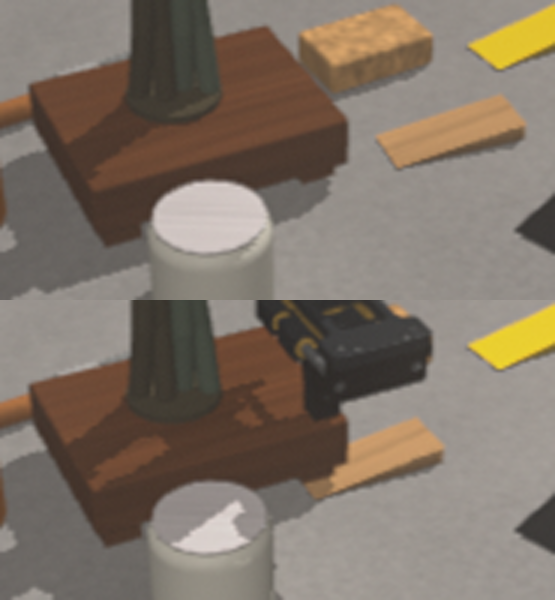

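The plinth is unmoved (corner at 347,122 before and 347,422 after, the same pixel in each half). The wedge is seated under the foot and the press is steady at about 10 N, so I hand in.

```bash
python3 -c "
from cell import env
print(env.sign_off())"
```

```text
the job is handed in; nothing more can be done
None
```

I pushed the wedge thin end first under the short foot until it seated at about 5 N, then handed the job in with a fingertip pressing the corner at about 10 N; the corner stayed level and did not rock, and the plinth showed no movement in the camera view (no verdict came back).

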